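# Feed the trivet blank between the bench dogs up to the stop

## Task

Load the clamping station: using only pushes of the fingertips, slide the glued-up wooden trivet blank lengthwise across the bench, through the narrow gap between the two steel bench dogs, until it is wholly past them and its leading end sits flush against the dark stop strip, about centred between the dogs. Keep it flat on the bench all the way: never pick it up or tip it. Leave everything else on the bench where it stands, and take the hand away at the end.

Things in the scene. Friction and masses are not known exactly. Their poses are not given: they have to be found in the camera images.
- blank: The trivet blank: a flat rectangular slab glued up from five lengthwise strips of alternating lighter and darker wood, 130 mm long (own x), 96 mm wide (own y), 28 mm thick, about 0.23 kg, loose on the bench. Either end may lead. Origin at the centre of its underside, z up.
- station: Fixed to the bench: two upright round steel dogs, 30 mm across, 40 mm tall, axes at own y = +66 and -66 mm (clear gap 102 mm), and beyond them a straight dark wooden stop strip 180 mm long, 25 mm thick, 24 mm tall. Origin on the bench midway between the dogs; own x is the feed direction, dogs to strip, roughly world +y (robot's left); z up. The strip's near face is square to own x.
- gap (a point): Point on the bench midway between the two dogs (the station's origin); axes as the station's. The blank starts before the dogs, its centre at own x about -170 to -240 mm, own y within 35 mm of the middle, turned up to 0.45 rad.
- stop_face (a point): Centre of the stop strip's near face, at own x = 160 mm of the station, 12 mm above the bench; axes as the station's. A blank flush against it has its centre at own x = 95 mm of the station.
- cup: Bystander: green silicone cup, 76 mm across, 85 mm tall, open at the top. Origin at the centre of its underside.
- jar: Bystander: closed glass jar, 72 mm across, 95 mm tall. Origin at the centre of its underside.
- cork_block: Bystander: cork sanding block, 110 mm (own x) by 60 mm (own y), 38 mm tall. Origin at the centre of its underside.
- scraper: Bystander: steel scraper with a wooden handle lying flat along own x, 16 mm tall; handle from -100 to 0 mm, 62 mm wide blade out to +100 mm. Origin on the bench where the handle ends.
- glue: Bystander: white glue bottle, 58 mm across, 165 mm tall. Origin at the centre of its underside.
- tape: Bystander: tape measure, 62 by 60 mm, 34 mm tall. Origin at the centre of its underside.
- small_clamp: Bystander: small steel F-clamp lying flat, 22 to 24 mm tall; bar from the origin 200 mm along own x, jaws reaching 55 mm to own +y, wooden handle between own x = 145 and 220 mm. Origin on the bench at one end of the bar.
Things that resemble listed ones, but are neither listed nor needed, are in the scene too. What is shaped like the blank but yellow is not meant.

How it is judged:
By the outcome, as a careful person would: the job done as asked, in the order asked, and still so for the second after the job is handed in, with the robot touching nothing.
It also fails if it takes over 67 s, if anything falls off the work surface, if the arm or the gripper's body presses on something with over 40 N, if the wrist force passes 120 N, or if a joint passes its speed limit or range.

## Robot

A 6-joint arm with a two-finger parallel gripper is mounted at the origin on the work surface. World frame = base frame: x ahead of the robot, y to its left, z up, the work surface at z = 0. Lengths are in mm, angles in rad, forces in N, time in s.
With the tool pointing down it reaches from about 425 to 950 mm from the base axis. Payload 3.5 kg.
Tool frame: the origin (TCP) lies between the finger pads; the fingertips stand env.finger_overhang ahead of it and the grasp point (between the pads) is the TCP (env.finger_overhang is the distance from the TCP to the fingertips, in mm); z points along the fingers, y is the line along which they close (so a half turn about z gives the same grasp; the last joint's range is limited). The gripper opens to 85 mm and grips with 20 to 120 N. Pads are 22 mm wide; open, the fingers measure 114 mm over their backs; the gripper's body (76 mm by 85 mm) begins 54 mm behind the grasp point. The pads swing forward as they close: fully open they stand 13 mm farther back than shut.
Start: joints at [-1.273, 0.286, 1.577, -0, 1.279, -0.15], TCP at [292.284, -608.421, 250.325] pointing down, gripper open.
Joint ranges: [-2.77, 2.77], [-0.9, 2.22], [0.21, 2.48], [-1.53, 4.67], [0.24, 2.81], [-2.84, 2.84]. Speed limits (rad/s): [2.79, 2.79, 3.14, 3.14, 3.14, 3.14].

## Interface

Orientations are given as a rotation vector (axis times angle).
In Python, from cell import state, vision, hand_in, finder, env gives the robot as it stands.
- The arm moves only by the tool jog_arm, never from a script. Its argument "deltas" is a list of rows, each an object of numbers: "tx", "ty", "tz": the shift along the world's x, y, z in mm; "rx", "ry", "rz": the turn, a rotation vector about the world's x, y, z in degrees; "grip": the closure in counts, from 0 (fully open) to 255 (shut). In form: [{"tx": .., "ty": .., "tz": .., "rx": .., "ry": .., "rz": .., "grip": ..}, ...]. A call has 1 to 12 rows; each row is the pose to reach, as a shift and turn from the pose commanded when the call began; what a row does not reach only later rows make up. A row lasts 1/12 s, in which the tool goes at most 41.7 mm and 7.16 degrees, less where a joint would pass 70% of its speed; a pose out of reach is approached as far as the arm can. A call with a gripper value outside its range is refused whole. The fingers move at their own pace and stop on an object; the grip force is fixed at half the most. Time passes only in rows, so rows that repeat a pose let the fingers close. It gives the time, the measured TCP pose, the force, the opening and the grip force at its end, in the units of the state.
- state(): the state, without advancing time (a new reading comes with each control period).
- vision.get_image(name): name is "side" or "top" or "wrist"; returns (picture, depth): 400x640x3 uint8, red, green, blue; 400x640 float32, mm along the optical axis (not along the pixel's ray), 0 where there is no reading.
- vision.calibration(name): a dict with "fx", "fy", "cx", "cy" (pixels), "k1" (the pictures are not rectified: a ray, as slopes to the right and down, at radius r is drawn at 1 + k1 r^2 times it, then the intrinsics apply), "extrinsics" (4x4, takes a point from world to camera coordinates). Camera axes: x right, y down, z forward; pixel columns grow to the right and rows downward; lengths in mm; the calibration is good to about 2 mm. A picture is of the moment at which its call begins: read the wrist's pose just before it. calibration takes no time and is no camera call; for the wrist camera it gives the pose at the moment of the call.
- hand_in(): hands the job in; it is judged then, once.
Trained networks look in the newest picture that a camera, given by its name, has taken for a name from the list of things; names that differ only in an ending like _2 or _b are one class to them, and where a whole thing is asked for, a point or a joint stands for the part that bears it (a point fixed in the world has none). Each returns a list of dicts, best first, with "conf" (0 to 1); they miss things now and then, are a little off and sometimes report something else, mostly with a low value. They report only what shows in the picture. A call takes as long as a camera call. They do not tell look-alikes from the thing itself.
- finder.look_for(camera, name): "bbox" ([centre column, centre row, width, height] as shares, 0 to 1, of the picture: columns of its width, rows of its height, round what is visible of it).
The state is a dict: "t": time; "joint_positions": joint angles; "qvel": joint speeds; "effort": joint torques, N m; "tool_pos": TCP position; "tool_rot": TCP orientation; "force": force on the tool from outside, world axes, zero at the start; "ft_torque": the same for the moment, N m; "width": finger opening in mm; "grip_force": force on a finger pad.
Only numpy, scipy, OpenCV 4.12 (cv2) and the standard library are available. Lean on these libraries where they do the work, as an engineer would, in place of code of your own. Each camera call takes 0.05 s, during which the arm holds its last target. There are 200 camera calls.

## Working session

There is one attempt and no reset: what is moved stays moved. The work goes in short steps, Python scripts to look and compute and a tool call to move; the robot and the scene stay as the last step left them, time stands still between calls to the robot, and variables do not carry over. Pictures are saved under pics/ and viewed, at most 10 in all, crops included, and the job is handed in when it is done.

Besides the shell and the picture viewer there is one more tool, called after "Request:" as name(argument=value, ...), one argument or row to a line, values as JSON. jog_arm: Moves the arm, as the interface text tells. Its arguments: {"type":"object","properties":{"deltas":{"type":"array","items":{"type":"object","properties":{"tx":{"type":"number"},"ty":{"type":"number"},"tz":{"type":"number"},"rx":{"type":"number"},"ry":{"type":"number"},"rz":{"type":"number"},"grip":{"type":"number"}}}}},"required":["deltas"]}

```bash
mkdir -p pics
cat > h.py <<'E'
import numpy as np, cv2
from cell import state, vision, hand_in, finder, env
def px2w(cam,u,v,z=0,cal=None):
    c=cal or vision.calibration(cam)
    K=np.array([[c['fx'],0,c['cx']],[0,c['fy'],c['cy']],[0,0,1.]])
    p=cv2.undistortPoints(np.array([[[u,v]]],float),K,np.array([c['k1'],0,0,0,0.]))[0,0]
    E=np.array(c['extrinsics']);R=E[:3,:3];t=E[:3,3]
    o=-R.T@t;d=R.T@np.array([p[0],p[1],1.])
    return o+d*(z-o[2])/d[2]
def w2px(cam,P,cal=None):
    c=cal or vision.calibration(cam);E=np.array(c['extrinsics'])
    K=np.array([[c['fx'],0,c['cx']],[0,c['fy'],c['cy']],[0,0,1.]])
    return cv2.projectPoints(np.array(P,float).reshape(-1,3),cv2.Rodrigues(E[:3,:3])[0],E[:3,3],K,np.array([c['k1'],0,0,0,0.]))[0][:,0]
E
python3 - <<'E'
from h import *
print(state()['tool_pos'],env.finger_overhang)
for n in('top','side'):
    a,d=vision.get_image(n);cv2.imwrite(f'pics/{n}0.png',a[:,:,::-1]);np.save(n+'d.npy',d)
    for k in('blank','station'):print(n,k,[(np.round(np.array(r['bbox'])*[640,400,640,400]),r['conf']) for r in finder.look_for(n,k)])
E
```

```text
[ 292.10901912 -607.83939468  248.9264176 ] 19.0
top blank [(array([415., 202.,  47.,  44.]), 0.87), (array([452., 252.,  51.,  43.]), 0.79), (array([369., 284.,  42.,  38.]), 0.65)]
top station [(array([252., 209.,  63.,  55.]), 0.6)]
side blank [(array([319., 152.,  44.,  33.]), 0.96), (array([389., 186.,  33.,  37.]), 0.96), (array([364., 136.,  37.,  32.]), 0.93), (array([311., 201.,  33.,  39.]), 0.61)]
side station [(array([311., 270.,  65.,  65.]), 0.96)]
```

View pics/top0.png

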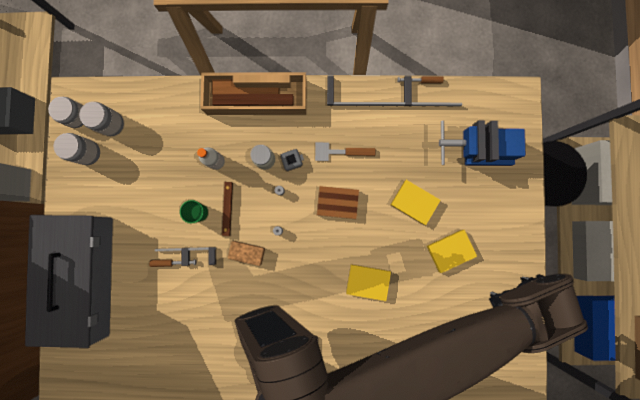

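View pics/side0.png

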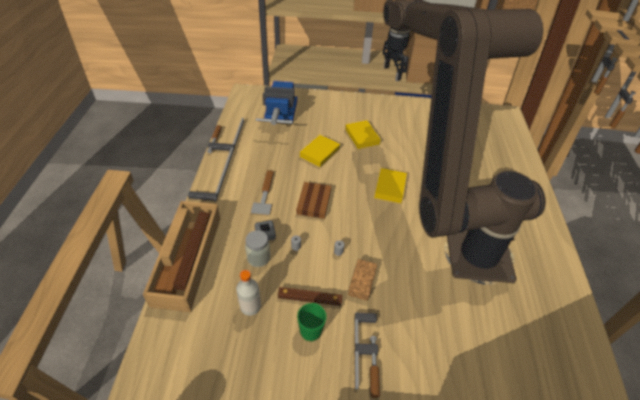

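The top view shows the five-strip wooden blank at (340,203). Its look-alikes are the yellow slabs at (415,202), (453,252) and (370,284), which are not meant. The dogs are at (279,190) and (278,231), and the stop strip is at (228,209). I choose the striped slab and will check it in a crop.

```bash
cat >> h.py <<'E'
def heights(cam,d,box,cal=None):
    c=cal or vision.calibration(cam);E=np.array(c['extrinsics']);R=E[:3,:3];t=E[:3,3]
    K=np.array([[c['fx'],0,c['cx']],[0,c['fy'],c['cy']],[0,0,1.]])
    u0,v0,u1,v1=box;uu,vv=np.meshgrid(np.arange(u0,u1),np.arange(v0,v1))
    p=cv2.undistortPoints(np.stack([uu,vv],-1).reshape(-1,1,2).astype(float),K,np.array([c['k1'],0,0,0,0.]))[:,0]
    z=d[v0:v1,u0:u1].reshape(-1,1)
    W=(np.c_[p,np.ones(len(p))]*z-t)@R
    return W.reshape(v1-v0,u1-u0,3)
E
python3 - <<'E'
from h import *
a=cv2.imread('pics/top0.png');d=np.load('topd.npy')
cv2.imwrite('pics/crop0.png',cv2.resize(a[165:265,215:375],None,fx=5,fy=5,interpolation=cv2.INTER_CUBIC))
def rect(box,lo,hi):
    W=heights('top',d,box);m=((W[...,2]>lo)&(W[...,2]<hi)).astype(np.uint8)
    n,l,s,_=cv2.connectedComponentsWithStats(m)
    for i in range(1,n):
        if s[i,4]>8:
            P=W[l==i];r=cv2.minAreaRect(P[:,:2].astype(np.float32));print(box,s[i,4],'z',P[:,2].mean().round(1),'rect',np.round(r[0],1),np.round(r[1],1),round(r[2],1), 'mean',P.mean(0).round(1))
rect((305,175,375,230),14,45)
rect((268,180,292,200),25,60);rect((268,221,290,241),25,60)
rect((218,176,240,242),14,40)
rect((170,240,270,275),10,60);rect((245,140,310,172),15,120);rect((310,135,385,165),8,60)
for n,p in dict(t=(340,203),d1=(279,190),d2=(278,231)).items(): print(n,px2w('top',*p,30).round(1))
E
```

```text
(305, 175, 375, 230) 1172 z 27.4 rect [ 530.4 -157.6] [130.   96.1] 84.9 mean [ 530.2 -157.6   27.4]
(268, 180, 292, 200) 68 z 38.2 rect [567.5  32.9] [27.1 27.8] 60.4 mean [567.6  32.8  38.2]
(268, 221, 290, 241) 68 z 39.5 rect [435.3  36.5] [25.8 26.9] 0.5 mean [435.5  36.5  39.5]
(218, 176, 240, 242) 443 z 22.3 rect [506.1 208.3] [ 26.5 179.2] 88.1 mean [506.4 207.4  22.3]
(170, 240, 270, 275) 642 z 35.8 rect [361.7 140.3] [110.6  60.6] 77.6 mean [363.  137.1  35.8]
(170, 240, 270, 275) 417 z 18.3 rect [350.8 317.2] [ 59.9 152.6] 2.6 mean [352.  313.8  18.3]
(245, 140, 310, 172) 466 z 81.4 rect [672.   85.2] [66.2 68.2] 7.9 mean [668.8  81.8  81.4]
(245, 140, 310, 172) 342 z 31.9 rect [669.9  -3.7] [60.4 61.5] 18.8 mean [668.6  -4.3  31.9]
(310, 135, 385, 165) 15 z 9.4 rect [ 714.2 -102.5] [ 7.3 32.8] 74.6 mean [ 714.8 -102.7    9.4]
(310, 135, 385, 165) 55 z 9.7 rect [ 696.1 -121.2] [34.8 49.9] 64.5 mean [ 696.8 -118.2    9.7]
(310, 135, 385, 165) 259 z 14.6 rect [ 700.1 -217.8] [ 24.9 129.7] 0.7 mean [ 700.4 -228.3   14.6]
t [ 527.9 -166.5   30. ]
d1 [568.9  32.9  30. ]
d2 [435.2  34.3  30. ]
```

View pics/crop0.png

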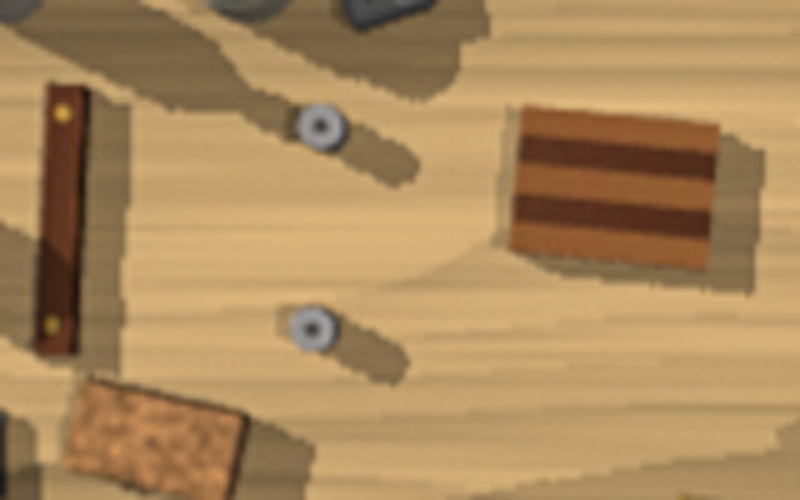

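The crop confirms the striped blank at crop pixel (615,188), long axis along the feed and two dogs ahead of it. From the depth data it is 34 mm too far toward world +x and turned 3.6°. I will first push it sideways with the two open fingers to align it, then feed it from behind.

Run:
```python
from h import *
from scipy.spatial.transform import Rotation as R
s=state();print(s['t'],s['tool_pos'],s['width'],s['joint_positions']);print(R.from_rotvec(s['tool_rot']).as_matrix().round(3))
d=np.load('topd.npy')
W=heights('top',d,(385,170,445,230));P=W[(W[...,2]>14)&(W[...,2]<60)];print(P.min(0),P.max(0))
```

```text
0.3 [ 292.22163731 -608.2309714   249.81247592] 85.4565644934884 [-1.27300201e+00  2.86656378e-01  1.57720648e+00 -1.20957712e-05
  1.27857193e+00 -1.50016180e-01]
[[ 0.901  0.433 -0.   ]
 [ 0.433 -0.901  0.001]
 [ 0.    -0.001 -1.   ]]
[ 458.58427853 -491.52853628   14.04101054] [ 606.14124374 -333.86330243   36.68493635]
```

Request:
jog_arm(
  deltas=[
    {"tx": 328, "ty": 450, "tz": -100, "rz": -27.3},
    {"tx": 328, "ty": 450, "tz": -100, "rz": -27.3},
    {"tx": 328, "ty": 450, "tz": -100, "rz": -27.3},
    {"tx": 328, "ty": 450, "tz": -100, "rz": -27.3},
    {"tx": 328, "ty": 450, "tz": -100, "rz": -27.3},
    {"tx": 328, "ty": 450, "tz": -100, "rz": -27.3},
    {"tx": 328, "ty": 450, "tz": -100, "rz": -27.3},
    {"tx": 328, "ty": 450, "tz": -100, "rz": -27.3},
    {"tx": 328, "ty": 450, "tz": -100, "rz": -27.3},
    {"tx": 328, "ty": 450, "tz": -100, "rz": -27.3},
    {"tx": 328, "ty": 450, "tz": -100, "rz": -27.3},
    {"tx": 328, "ty": 450, "tz": -100, "rz": -27.3},
  ],
)

```text
invalid input at $.deltas[0]: expected keys tx, ty, tz, rx, ry, rz, grip
```

Request:
jog_arm(
  deltas=[
    {"tx": 328, "ty": 450, "tz": -100, "rx": 0, "ry": 0, "rz": -27.3, "grip": 0},
    {"tx": 328, "ty": 450, "tz": -100, "rx": 0, "ry": 0, "rz": -27.3, "grip": 0},
    {"tx": 328, "ty": 450, "tz": -100, "rx": 0, "ry": 0, "rz": -27.3, "grip": 0},
    {"tx": 328, "ty": 450, "tz": -100, "rx": 0, "ry": 0, "rz": -27.3, "grip": 0},
    {"tx": 328, "ty": 450, "tz": -100, "rx": 0, "ry": 0, "rz": -27.3, "grip": 0},
    {"tx": 328, "ty": 450, "tz": -100, "rx": 0, "ry": 0, "rz": -27.3, "grip": 0},
    {"tx": 328, "ty": 450, "tz": -100, "rx": 0, "ry": 0, "rz": -27.3, "grip": 0},
    {"tx": 328, "ty": 450, "tz": -100, "rx": 0, "ry": 0, "rz": -27.3, "grip": 0},
    {"tx": 328, "ty": 450, "tz": -100, "rx": 0, "ry": 0, "rz": -27.3, "grip": 0},
    {"tx": 328, "ty": 450, "tz": -100, "rx": 0, "ry": 0, "rz": -27.3, "grip": 0},
    {"tx": 328, "ty": 450, "tz": -100, "rx": 0, "ry": 0, "rz": -27.3, "grip": 0},
    {"tx": 328, "ty": 450, "tz": -100, "rx": 0, "ry": 0, "rz": -27.3, "grip": 0},
  ],
)

```text
t: 1.3
tool_pos: [583.1, -208.9, 161.8]
tool_rot: [3.141, -0.045, 0.001]
force: [0.5, -0.9, 0.6]
width: 85.4
grip_force: 0.0
```

Request:
jog_arm(
  deltas=[
    {"tx": 37, "ty": 51, "tz": -12, "rx": 0, "ry": 0, "rz": 0, "grip": 0},
    {"tx": 37, "ty": 51, "tz": -12, "rx": 0, "ry": 0, "rz": 0, "grip": 0},
    {"tx": 37, "ty": 51, "tz": -50, "rx": 0, "ry": 0, "rz": 0, "grip": 0},
    {"tx": 37, "ty": 51, "tz": -90, "rx": 0, "ry": 0, "rz": 0, "grip": 0},
    {"tx": 37, "ty": 51, "tz": -120, "rx": 0, "ry": 0, "rz": 0, "grip": 0},
    {"tx": 37, "ty": 51, "tz": -130, "rx": 0, "ry": 0, "rz": 0, "grip": 0},
    {"tx": 37, "ty": 51, "tz": -136, "rx": 0, "ry": 0, "rz": 0, "grip": 0},
    {"tx": 37, "ty": 51, "tz": -136, "rx": 0, "ry": 0, "rz": 0, "grip": 0},
  ],
)

```text
t: 1.97
tool_pos: [619.0, -159.8, 25.4]
tool_rot: [-3.141, 0.045, 0.002]
force: [0.0, 0.4, 0.8]
width: 85.4
grip_force: 0.0
```

Run:
```python
from h import *
s=state();print(s['tool_pos'],s['tool_rot'],s['force'],s['joint_positions'])
a,d=vision.get_image('wrist');cal=vision.calibration('wrist')
b,_=vision.get_image('top')
cv2.imwrite('pics/w1.png',np.vstack([a[:,:,::-1],np.hstack([cv2.resize(b[160:235,290:410,::-1],(320,200)),np.zeros((200,320,3),np.uint8)])]))
```

```text
[ 618.98072168 -159.8110486    25.44473365] [-3.14086611e+00  4.53648523e-02  1.58191305e-03] [0.04520462 0.36731208 0.79758092] [-4.11155638e-01  4.73084745e-01  1.78443498e+00 -2.78723699e-05
  8.85155903e-01  1.18854318e+00]
```

View pics/w1.png

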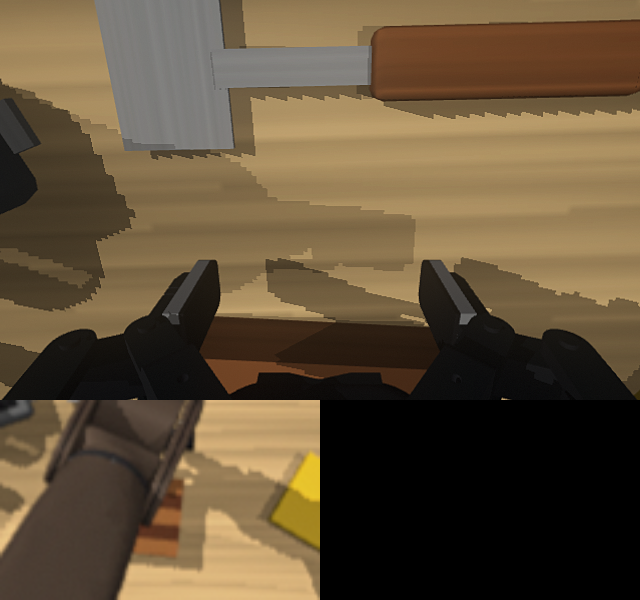

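The wrist view shows the blank's +x edge at row 320, square between the two open fingers at columns 205 and 430, and the scraper is clear ahead. Now the sideways push.

Request:
jog_arm(
  deltas=[
    {"tx": -10, "ty": 0, "tz": -3, "rx": 0, "ry": 0, "rz": 0, "grip": 0},
    {"tx": -18, "ty": 0, "tz": -3, "rx": 0, "ry": 0, "rz": 0, "grip": 0},
    {"tx": -22, "ty": 1, "tz": -3, "rx": 0, "ry": 0, "rz": 0, "grip": 0},
    {"tx": -26, "ty": 1, "tz": -3, "rx": 0, "ry": 0, "rz": 0, "grip": 0},
    {"tx": -30, "ty": 1, "tz": -3, "rx": 0, "ry": 0, "rz": 0, "grip": 0},
    {"tx": -34, "ty": 1, "tz": -3, "rx": 0, "ry": 0, "rz": 0, "grip": 0},
    {"tx": -38, "ty": 1, "tz": -3, "rx": 0, "ry": 0, "rz": 0, "grip": 0},
    {"tx": -42, "ty": 1, "tz": -3, "rx": 0, "ry": 0, "rz": 0, "grip": 0},
    {"tx": -46, "ty": 1, "tz": -3, "rx": 0, "ry": 0, "rz": 0, "grip": 0},
    {"tx": -50, "ty": 1.5, "tz": -3, "rx": 0, "ry": 0, "rz": 0, "grip": 0},
    {"tx": -54, "ty": 1.5, "tz": -3, "rx": 0, "ry": 0, "rz": 0, "grip": 0},
    {"tx": -57, "ty": 1.5, "tz": -3, "rx": 0, "ry": 0, "rz": 0, "grip": 0},
  ],
)

```text
t: 3.07
tool_pos: [561.7, -158.2, 22.9]
tool_rot: [-3.141, 0.045, 0.0]
force: [2.6, 0.5, 1.7]
width: 85.1
grip_force: 1.1
```

```bash
cat >> h.py <<'E'
G=np.array([501.5,34.7]);F=np.array([.0272,1.]);L=np.array([-1,.0272])
def blank(cam,lo=20,hi=36,box=(0,0,640,400)):
    "world points of the blank's top (reddish wood by hue/saturation, height 20-36); returns rect and own-frame centre"
    a,d=vision.get_image(cam);cal=vision.calibration(cam);W=heights(cam,d,box,cal)
    h=cv2.cvtColor(a,cv2.COLOR_RGB2HSV)[box[1]:box[3],box[0]:box[2]]
    m=((W[...,2]>lo)&(W[...,2]<hi)&(h[...,0]<18)&(h[...,1]>110)&(np.abs(W[...,0]-510)<130)&(W[...,1]<170)&(W[...,1]>-330)).astype(np.uint8)
    n,l,s,_=cv2.connectedComponentsWithStats(m);i=1+np.argmax(s[1:,4])
    P=W[l==i];r=cv2.minAreaRect(P[:,:2].astype(np.float32));c=np.array(r[0])-G
    print(cam,s[i,4],'rect',np.round(r[0],1),np.round(r[1],1),round(r[2],2),'own',round(float(c@F),1),round(float(c@L),1))
    Q=np.c_[(P[:,:2]-G)@F,(P[:,:2]-G)@L];print(' own x range',np.percentile(Q[:,0],[1,99]).round(1),'y',np.percentile(Q[:,1],[1,99]).round(1))
    return a
E
python3 - <<'E'
from h import *
s=state();print(s['t'],s['tool_pos'],s['force'])
blank('top');a=blank('side')
E
```

```text
3.0667 [ 561.67938505 -158.18724489   22.88437701] [2.64451535 0.52998845 1.70719398]
top 150 rect [ 483.9 -219. ] [33.6 83.2] 64.92 own -254.2 10.7
 own x range [-258.2 -225.7] y [-29.1  43.2]
side 866 rect [ 502.6 -155.9] [135.8  95.9] 89.13 own -190.6 -6.3
 own x range [-255.1 -125.1] y [-53.1  40.3]
```

Request:
jog_arm(
  deltas=[
    {"tx": -3, "ty": 0, "tz": 0, "rx": 0, "ry": 0, "rz": 0, "grip": 0},
    {"tx": -5, "ty": 0, "tz": 0, "rx": 0, "ry": 0, "rz": 0, "grip": 0},
    {"tx": -6.2, "ty": 0, "tz": 0, "rx": 0, "ry": 0, "rz": 0, "grip": 0},
    {"tx": -6.2, "ty": 0, "tz": 0, "rx": 0, "ry": 0, "rz": 0, "grip": 0},
    {"tx": 4, "ty": 0, "tz": 0, "rx": 0, "ry": 0, "rz": 0, "grip": 0},
    {"tx": 15, "ty": 0, "tz": 0, "rx": 0, "ry": 0, "rz": 0, "grip": 0},
    {"tx": 15, "ty": -20, "tz": 40, "rx": 0, "ry": 0, "rz": 6, "grip": 60},
    {"tx": 15, "ty": -40, "tz": 75, "rx": 0, "ry": 0, "rz": 12, "grip": 100},
    {"tx": 5, "ty": -70, "tz": 75, "rx": 0, "ry": 0, "rz": 19, "grip": 100},
    {"tx": -20, "ty": -95, "tz": 75, "rx": 0, "ry": 0, "rz": 26, "grip": 100},
    {"tx": -45, "ty": -110, "tz": 75, "rx": 0, "ry": 0, "rz": 33, "grip": 100},
    {"tx": -60, "ty": -110, "tz": 75, "rx": 0, "ry": 0, "rz": 40, "grip": 100},
  ],
)

```text
t: 4.17
tool_pos: [500.9, -271.1, 98.3]
tool_rot: [2.965, 1.037, -0.001]
force: [0.1, -0.6, -0.4]
width: 51.9
grip_force: 0.0
```

Run:
```python
from h import *
s=state();print(s['t'],s['tool_pos'],s['force'],s['width'])
a=blank('top');b=blank('side')
d=vision.get_image('side')[1]
for box in((285,232,307,256),(330,235,350,260)):
    W=heights('side',d,box);P=W[(W[...,2]>34)&(W[...,2]<46)];print(len(P),P.mean(0),P.min(0),P.max(0))
```

```text
4.1667 [ 500.94088838 -271.08905725   98.27667234] [ 0.1191642  -0.61173687 -0.39796682] 51.872176617843785
top 1010 rect [ 493.9 -160.3] [ 94.8 130.5] 0.33 own -195.2 2.3
 own x range [-255.4 -130.2] y [-44.   49.4]
side 871 rect [ 497.  -157.9] [137.6  95.9] 88.46 own -192.7 -0.7
 own x range [-256.4 -125.5] y [-47.9  46.3]
71 [571.0826071   36.87984815  40.14670335] [556.66225474  22.91971002  34.41312011] [585.26616203  49.93156324  45.44633959]
66 [439.31844538  40.97185776  40.34359685] [426.99443045  22.6874745   35.27160416] [451.6530505   56.64926617  44.27266212]
```

Request:
jog_arm(
  deltas=[
    {"tx": -6, "ty": 0, "tz": 60, "rx": 0, "ry": 0, "rz": 7.1, "grip": 100},
    {"tx": -6, "ty": 0, "tz": 60, "rx": 0, "ry": 0, "rz": 14.2, "grip": 100},
    {"tx": -6, "ty": 0, "tz": 60, "rx": 0, "ry": 0, "rz": 21.3, "grip": 100},
    {"tx": -6, "ty": 0, "tz": 60, "rx": 0, "ry": 0, "rz": 28.4, "grip": 100},
    {"tx": -6, "ty": 0, "tz": 60, "rx": 0, "ry": 0, "rz": 35.5, "grip": 100},
    {"tx": -6, "ty": 0, "tz": 60, "rx": 0, "ry": 0, "rz": 42.6, "grip": 100},
    {"tx": -6, "ty": 0, "tz": 60, "rx": 0, "ry": 0, "rz": 50, "grip": 100},
    {"tx": -6, "ty": 0, "tz": 60, "rx": 0, "ry": 0, "rz": 50, "grip": 100},
  ],
)

```text
t: 4.98
tool_pos: [497.5, -267.6, 158.1]
tool_rot: [2.251, 2.191, 0.0]
force: [-0.1, 0.3, -0.2]
width: 51.8
grip_force: 0.0
```

Run:
```python
from h import *
s=state();print(s['t'],s['tool_pos'],s['tool_rot'],s['width'])
a=blank('wrist');cv2.imwrite('pics/w2.png',a[:,:,::-1]);blank('top')
```

```text
4.9833 [ 497.52277204 -267.64219569  158.10877551] [2.25126729e+00 2.19067963e+00 4.05039665e-04] 51.84370347756787
wrist 18473 rect [ 495.7 -180.7] [84.2 97. ] 88.09 own -215.6 -0.1
 own x range [-256.6 -174.3] y [-47.4  47.3]
top 1026 rect [ 493.8 -160. ] [ 94.8 130.1] 0.19 own -194.9 2.4
 own x range [-255.6 -130.3] y [-44.2  49.5]
```

View pics/w2.png

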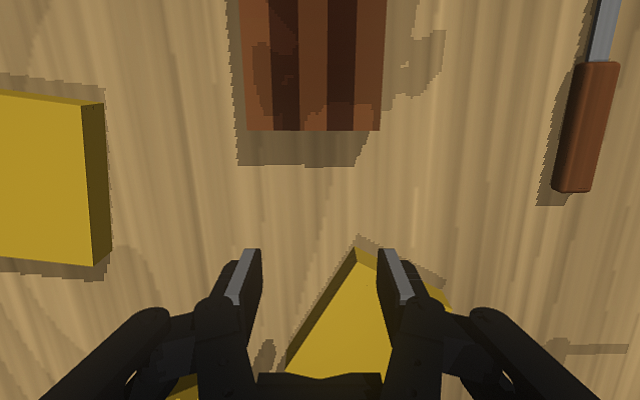

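The wrist view shows the blank's rear edge at row 130, columns 247–380, centred ahead of the fingers. The yellow slabs are clear of where the fingertips will come down. Next I lower the hand and push to just short of the dogs.

Request:
jog_arm(
  deltas=[
    {"tx": -3, "ty": 0, "tz": -40, "rx": 0, "ry": 0, "rz": 0, "grip": 100},
    {"tx": -3, "ty": 0, "tz": -80, "rx": 0, "ry": 0, "rz": 0, "grip": 100},
    {"tx": -3, "ty": 0, "tz": -115, "rx": 0, "ry": 0, "rz": 0, "grip": 100},
    {"tx": -3, "ty": 5, "tz": -130, "rx": 0, "ry": 0, "rz": 0, "grip": 100},
    {"tx": -3, "ty": 15, "tz": -134, "rx": 0, "ry": 0, "rz": 0, "grip": 100},
    {"tx": -3, "ty": 23, "tz": -134, "rx": 0, "ry": 0, "rz": 0, "grip": 100},
    {"tx": -3, "ty": 28, "tz": -134, "rx": 0, "ry": 0, "rz": 0, "grip": 100},
    {"tx": -3, "ty": 32, "tz": -134, "rx": 0, "ry": 0, "rz": 0, "grip": 100},
    {"tx": -3, "ty": 36, "tz": -134, "rx": 0, "ry": 0, "rz": 0, "grip": 100},
    {"tx": -3, "ty": 40, "tz": -134, "rx": 0, "ry": 0, "rz": 0, "grip": 100},
    {"tx": -2.5, "ty": 45, "tz": -134, "rx": 0, "ry": 0, "rz": 0, "grip": 100},
    {"tx": -2, "ty": 50, "tz": -134, "rx": 0, "ry": 0, "rz": 0, "grip": 100},
  ],
)

```text
t: 6.08
tool_pos: [495.1, -218.8, 25.3]
tool_rot: [2.251, 2.187, 0.0]
force: [-0.4, -1.2, 1.2]
width: 51.8
grip_force: 1.1
```

Request:
jog_arm(
  deltas=[
    {"tx": 0.3, "ty": 4, "tz": 0, "rx": 0, "ry": 0, "rz": 0, "grip": 100},
    {"tx": 0.6, "ty": 8, "tz": 0, "rx": 0, "ry": 0, "rz": 0, "grip": 100},
    {"tx": 0.9, "ty": 12, "tz": 0, "rx": 0, "ry": 0, "rz": 0, "grip": 100},
    {"tx": 1.2, "ty": 16, "tz": 0, "rx": 0, "ry": 0, "rz": 0, "grip": 100},
    {"tx": 1.5, "ty": 20, "tz": 0, "rx": 0, "ry": 0, "rz": 0, "grip": 100},
    {"tx": 1.8, "ty": 24, "tz": 0, "rx": 0, "ry": 0, "rz": 0, "grip": 100},
    {"tx": 2.1, "ty": 28, "tz": 0, "rx": 0, "ry": 0, "rz": 0, "grip": 100},
    {"tx": 2.4, "ty": 32, "tz": 0, "rx": 0, "ry": 0, "rz": 0, "grip": 100},
    {"tx": 2.7, "ty": 36, "tz": 0, "rx": 0, "ry": 0, "rz": 0, "grip": 100},
    {"tx": 3, "ty": 40, "tz": 0, "rx": 0, "ry": 0, "rz": 0, "grip": 100},
  ],
)

```text
t: 6.92
tool_pos: [497.1, -177.7, 23.8]
tool_rot: [-2.253, -2.189, 0.0]
force: [-0.2, -2.8, 0.9]
width: 52.2
grip_force: 1.0
```

Run:
```python
from h import *
s=state();print(s['t'],s['tool_pos'],s['tool_rot'],s['force'],s['width'])
a=blank('top');blank('side')
cv2.imwrite('pics/t3.png',cv2.resize(a[150:260,200:380,::-1],None,fx=4,fy=4))
w,d=vision.get_image('wrist');cal=vision.calibration('wrist')
print('corner guesses', w2px('wrist',[[567.5+3,33,40],[435.5+3,36.5,40],[498,-156,28]],cal))
cv2.imwrite('pics/w3.png',w[:,:,::-1])
```

```text
6.9167 [ 497.08701176 -177.73929727   23.8469169 ] [-2.25281368e+00 -2.18918060e+00  1.11473762e-04] [-0.24026703 -2.80253042  0.93246448] 52.219447299650476
top 604 rect [496.4 -81.9] [88.6 95.9] 88.48 own -116.8 1.9
 own x range [-154.9  -72.8] y [-45.4  47.5]
side 933 rect [499.3 -99.9] [138.8  96. ] 88.41 own -134.7 -1.5
 own x range [-198.3  -68.9] y [-48.3  45.6]
corner guesses [[ 725.31301316 -748.28875633]
 [ -63.85485466 -743.85961525]
 [ 320.69087525  245.59725217]]
```

View pics/t3.png

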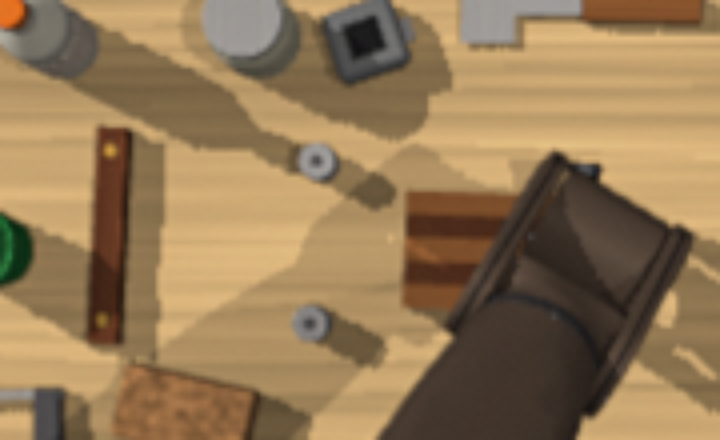

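The blank's leading end is at (405,250) in the crop, square to the feed and about 2 mm low in the image, with the dogs at (317,160) and (311,322). I push on with a small shift toward +x.

Request:
jog_arm(
  deltas=[
    {"tx": 0.3, "ty": 4, "tz": 0, "rx": 0, "ry": 0, "rz": 0, "grip": 100},
    {"tx": 0.7, "ty": 8, "tz": 0, "rx": 0, "ry": 0, "rz": 0, "grip": 100},
    {"tx": 1.1, "ty": 12, "tz": 0, "rx": 0, "ry": 0, "rz": 0, "grip": 100},
    {"tx": 1.5, "ty": 16, "tz": 0, "rx": 0, "ry": 0, "rz": 0, "grip": 100},
    {"tx": 1.9, "ty": 20, "tz": 0, "rx": 0, "ry": 0, "rz": 0, "grip": 100},
    {"tx": 2.3, "ty": 24, "tz": 0, "rx": 0, "ry": 0, "rz": 0, "grip": 100},
    {"tx": 2.7, "ty": 28, "tz": 0, "rx": 0, "ry": 0, "rz": 0, "grip": 100},
    {"tx": 3.1, "ty": 32, "tz": 0, "rx": 0, "ry": 0, "rz": 0, "grip": 100},
    {"tx": 3.3, "ty": 36, "tz": 0, "rx": 0, "ry": 0, "rz": 0, "grip": 100},
    {"tx": 3.3, "ty": 36, "tz": 0, "rx": 0, "ry": 0, "rz": 0, "grip": 100},
  ],
)

```text
t: 7.9
tool_pos: [500.4, -141.3, 24.0]
tool_rot: [-2.252, -2.189, -0.0]
force: [0.7, 0.5, -0.2]
width: 51.9
grip_force: 0.0
```

Run:
```python
from h import *
s=state();print(s['t'],s['tool_pos'],s['tool_rot'],s['force'],s['width'])
a=blank('top');b=blank('side')
d=vision.get_image('top')[1]
for box in((268,180,292,200),(268,221,290,241)):
    W=heights('top',d,box);P=W[(W[...,2]>34)&(W[...,2]<46)];print(len(P),P.mean(0),P.min(0),P.max(0))
cv2.imwrite('pics/t4.png',np.hstack([cv2.resize(a[175:245,240:320,::-1],None,fx=5,fy=5),cv2.resize(b[180:280,275:365,::-1],(360,350),interpolation=cv2.INTER_CUBIC)]))
```

```text
7.9 [ 500.44745065 -141.33715187   23.9547074 ] [-2.25219995e+00 -2.18945827e+00 -4.85449854e-04] [ 0.66365831  0.51631033 -0.23020343] 51.88475743037497
top 532 rect [501.1 -41.1] [91.9 81.4] 0.26 own -75.8 -1.7
 own x range [-112.   -36.3] y [-48.   44.9]
side 991 rect [502.9 -65.2] [137.4  96. ] 88.47 own -99.9 -4.2
 own x range [-162.8  -32.3] y [-51.2  43. ]
62 [567.02914632  32.67394971  38.87890633] [554.64301634  18.92495378  34.5344987 ] [581.26555843  48.42719995  44.32358753]
67 [435.56839795  36.81197355  38.57140801] [422.30618486  23.37043391  34.20217569] [448.22603784  49.3455533   44.23671636]
```

View pics/t4.png

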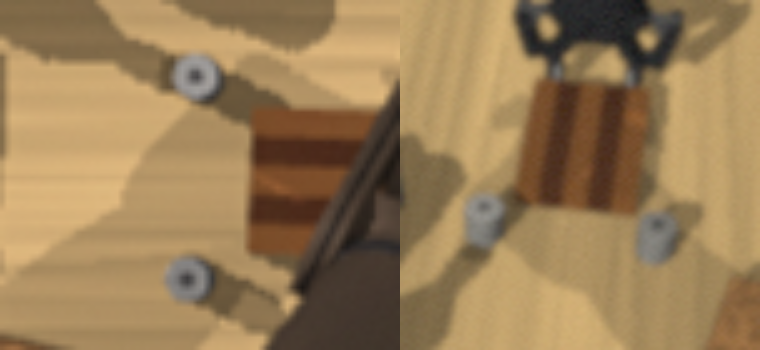

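The blank is square and centred within about 1 mm: its front edge runs from (250,108) to (250,252), midway between the dogs at (195,77) and (188,280). I feed it into the gap.

Request:
jog_arm(
  deltas=[
    {"tx": 0, "ty": 5, "tz": 0, "rx": 0, "ry": 0, "rz": 0, "grip": 100},
    {"tx": 0, "ty": 10, "tz": 0, "rx": 0, "ry": 0, "rz": 0, "grip": 100},
    {"tx": 0.1, "ty": 15, "tz": 0, "rx": 0, "ry": 0, "rz": 0, "grip": 100},
    {"tx": 0.2, "ty": 20, "tz": 0, "rx": 0, "ry": 0, "rz": 0, "grip": 100},
    {"tx": 0.3, "ty": 25, "tz": 0, "rx": 0, "ry": 0, "rz": 0, "grip": 100},
    {"tx": 0.4, "ty": 30, "tz": 0, "rx": 0, "ry": 0, "rz": 0, "grip": 100},
    {"tx": 0.5, "ty": 35, "tz": 0, "rx": 0, "ry": 0, "rz": 0, "grip": 100},
    {"tx": 0.6, "ty": 40, "tz": 0, "rx": 0, "ry": 0, "rz": 0, "grip": 100},
  ],
)

```text
t: 8.72
tool_pos: [501.3, -101.8, 24.2]
tool_rot: [2.252, 2.189, 0.0]
force: [-0.4, -2.5, 1.9]
width: 52.1
grip_force: 1.1
```

Run:
```python
from h import *
s=state();print(s['t'],s['tool_pos'],s['tool_rot'],s['force'],s['width'])
a=blank('top');b=blank('side')
```

```text
8.7167 [ 501.26997201 -101.81858483   24.15619112] [2.25237842e+00 2.18928050e+00 7.24094450e-05] [-0.38807648 -2.54607852  1.88481019] 52.05463648947441
top 459 rect [500.7   3.9] [68.8 95.5] 87.18 own -30.8 -0.1
 own x range [-63.1   3.1] y [-46.8  46.4]
side 1050 rect [503.4 -26.4] [140.7  96.1] 88.39 own -61.0 -3.6
 own x range [-122.2    7. ] y [-50.5  43.6]
```

Request:
jog_arm(
  deltas=[
    {"tx": 0.1, "ty": 6, "tz": 0, "rx": 0, "ry": 0, "rz": 0, "grip": 100},
    {"tx": 0.3, "ty": 12, "tz": 0, "rx": 0, "ry": 0, "rz": 0, "grip": 100},
    {"tx": 0.5, "ty": 18, "tz": 0, "rx": 0, "ry": 0, "rz": 0, "grip": 100},
    {"tx": 0.7, "ty": 24, "tz": 0, "rx": 0, "ry": 0, "rz": 0, "grip": 100},
    {"tx": 0.8, "ty": 30, "tz": 0, "rx": 0, "ry": 0, "rz": 0, "grip": 100},
    {"tx": 1.0, "ty": 36, "tz": 0, "rx": 0, "ry": 0, "rz": 0, "grip": 100},
    {"tx": 1.1, "ty": 42, "tz": 0, "rx": 0, "ry": 0, "rz": 0, "grip": 100},
    {"tx": 1.3, "ty": 48, "tz": 0, "rx": 0, "ry": 0, "rz": 0, "grip": 100},
    {"tx": 1.5, "ty": 54, "tz": 0, "rx": 0, "ry": 0, "rz": 0, "grip": 100},
    {"tx": 1.6, "ty": 60, "tz": 0, "rx": 0, "ry": 0, "rz": 0, "grip": 100},
    {"tx": 1.8, "ty": 66, "tz": 0, "rx": 0, "ry": 0, "rz": 0, "grip": 100},
    {"tx": 1.9, "ty": 70, "tz": 0, "rx": 0, "ry": 0, "rz": 0, "grip": 100},
  ],
)

```text
t: 9.82
tool_pos: [502.9, -31.4, 23.9]
tool_rot: [-2.252, -2.19, 0.0]
force: [-0.5, -0.5, -0.2]
width: 51.8
grip_force: 0.5
```

Run:
```python
from h import *
s=state();print(s['t'],s['tool_pos'],s['force'],s['width'],s['joint_positions'].round(2) if hasattr(s['joint_positions'],'round') else '')
a=blank('top');b=blank('side')
cv2.imwrite('pics/t5.png',np.hstack([cv2.resize(a[165:265,210:310,::-1],(400,400),interpolation=cv2.INTER_CUBIC),cv2.resize(b[200:320,270:390,::-1],(400,400),interpolation=cv2.INTER_CUBIC)]))
```

```text
9.8167 [502.86303226 -31.42270312  23.86727302] [-0.54466668 -0.461738   -0.24904928] 51.80255607097767 [-0.26  0.23  2.12  0.    0.79 -0.24]
top 319 rect [503.3  83. ] [52.8 93.2] 88.9 own 48.3 -0.5
 own x range [24.9 73.7] y [-47.   45.9]
side 1153 rect [505.5  42.8] [139.3  96.4] 88.5 own 8.2 -3.7
 own x range [-53.2  76.4] y [-50.9  43.6]
```

View pics/t5.png

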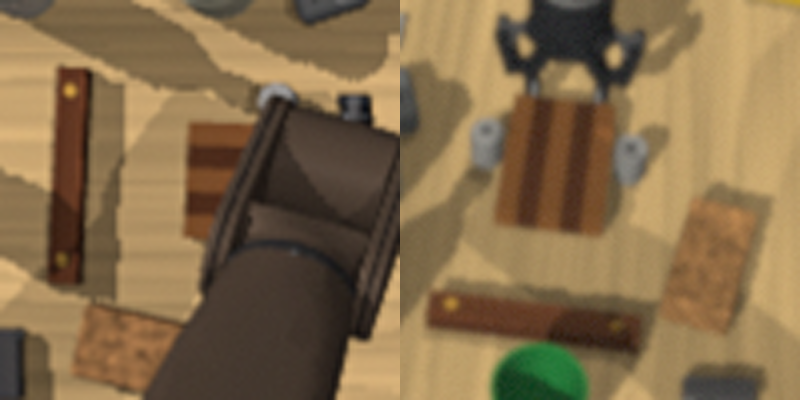

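Run:
```python
from h import *
for cam in('side','top','wrist'):
    a,d=vision.get_image(cam);cal=vision.calibration(cam);W=heights(cam,d,(0,0,640,400),cal).reshape(-1,3);W=W[d.reshape(-1)>0]
    P=W[(abs(W[:,0]-504)<85)&(W[:,1]>-62)&(W[:,1]<5)&(W[:,2]>5)&(W[:,2]<130)]
    for lo in range(0,90,10):
        q=P[(abs(P[:,0]-504)>=lo)&(abs(P[:,0]-504)<lo+10)&((P[:,2]>32)|(P[:,1]<-20))]
        if len(q):print(cam,lo,len(q),np.percentile(q[:,2],[0,5,50]).round(0))
```

```text
side 0 46 [ 5. 27. 90.]
side 10 49 [ 27.  33. 101.]
side 20 101 [31. 36. 85.]
side 30 131 [24. 31. 66.]
side 40 94 [ 6. 52. 72.]
side 50 113 [ 5. 60. 97.]
side 60 60 [  6.  82. 109.]
side 70 3 [6. 6. 6.]
top 40 21 [57. 61. 99.]
top 50 29 [ 90.  92. 108.]
top 60 8 [108. 108. 111.]
top 80 1 [6. 6. 6.]
wrist 0 2086 [77. 79. 83.]
wrist 10 3366 [27. 78. 85.]
wrist 20 8772 [ 8. 24. 74.]
wrist 30 4135 [18. 26. 56.]
wrist 40 7758 [19. 55. 64.]
wrist 50 8714 [53. 60. 73.]
wrist 60 935 [65. 74. 83.]
```

The linkage clears the dogs (lowest point about 53 mm, dog tops 40 mm). The blank is about 84 mm short of the strip, so I push 74 mm, then creep in.

Request:
jog_arm(
  deltas=[
    {"tx": 0.1, "ty": 6, "tz": 0, "rx": 0, "ry": 0, "rz": 0, "grip": 100},
    {"tx": 0.3, "ty": 12, "tz": 0, "rx": 0, "ry": 0, "rz": 0, "grip": 100},
    {"tx": 0.4, "ty": 18, "tz": 0, "rx": 0, "ry": 0, "rz": 0, "grip": 100},
    {"tx": 0.5, "ty": 24, "tz": 0, "rx": 0, "ry": 0, "rz": 0, "grip": 100},
    {"tx": 0.7, "ty": 31, "tz": 0, "rx": 0, "ry": 0, "rz": 0, "grip": 100},
    {"tx": 0.9, "ty": 38, "tz": 0, "rx": 0, "ry": 0, "rz": 0, "grip": 100},
    {"tx": 1.1, "ty": 45, "tz": 0, "rx": 0, "ry": 0, "rz": 0, "grip": 100},
    {"tx": 1.3, "ty": 52, "tz": 0, "rx": 0, "ry": 0, "rz": 0, "grip": 100},
    {"tx": 1.5, "ty": 59, "tz": 0, "rx": 0, "ry": 0, "rz": 0, "grip": 100},
    {"tx": 1.7, "ty": 65, "tz": 0, "rx": 0, "ry": 0, "rz": 0, "grip": 100},
    {"tx": 1.8, "ty": 70, "tz": 0, "rx": 0, "ry": 0, "rz": 0, "grip": 100},
    {"tx": 1.9, "ty": 74, "tz": 0, "rx": 0, "ry": 0, "rz": 0, "grip": 100},
  ],
)

```text
t: 11.07
tool_pos: [504.8, 42.4, 23.9]
tool_rot: [-2.253, -2.19, 0.0]
force: [-0.1, -1.5, 2.9]
width: 51.8
grip_force: 1.1
```

Request:
jog_arm(
  deltas=[
    {"tx": 0, "ty": 2, "tz": 0, "rx": 0, "ry": 0, "rz": 0, "grip": 100},
    {"tx": 0.1, "ty": 4, "tz": 0, "rx": 0, "ry": 0, "rz": 0, "grip": 100},
    {"tx": 0.1, "ty": 6, "tz": 0, "rx": 0, "ry": 0, "rz": 0, "grip": 100},
    {"tx": 0.2, "ty": 7.5, "tz": 0, "rx": 0, "ry": 0, "rz": 0, "grip": 100},
  ],
)

```text
t: 11.4
tool_pos: [505.0, 49.3, 23.9]
tool_rot: [-2.253, -2.189, 0.0]
force: [-0.0, -2.7, 1.9]
width: 52.1
grip_force: 1.1
```

Run:
```python
from h import *
s=state();print(s['t'],s['tool_pos'],s['force'])
a=blank('top');b=blank('side')
```

```text
11.4 [505.00850385  49.32566829  23.91251843] [-0.040862   -2.67261039  1.94853968]
top 26 rect [535.7 162.4] [32.9 11.9] 2.66 own 128.6 -30.7
 own x range [123.9 135.3] y [-47.  -14.7]
side 1024 rect [507.  114.5] [113.4  96. ] 88.23 own 80.0 -3.3
 own x range [ 27.2 134.5] y [-50.4  43.9]
```

Request:
jog_arm(
  deltas=[
    {"tx": 0, "ty": 1, "tz": 0, "rx": 0, "ry": 0, "rz": 0, "grip": 100},
    {"tx": 0, "ty": 2, "tz": 0, "rx": 0, "ry": 0, "rz": 0, "grip": 100},
    {"tx": 0, "ty": 3, "tz": 0, "rx": 0, "ry": 0, "rz": 0, "grip": 100},
  ],
)

```text
t: 11.75
tool_pos: [504.9, 52.3, 23.8]
tool_rot: [-2.253, -2.189, 0.0]
force: [1.0, -1.3, 0.0]
width: 52.0
grip_force: 0.8
```

Request:
jog_arm(
  deltas=[
    {"tx": 0, "ty": 1, "tz": 0, "rx": 0, "ry": 0, "rz": 0, "grip": 100},
    {"tx": 0, "ty": 2, "tz": 0, "rx": 0, "ry": 0, "rz": 0, "grip": 100},
  ],
)

```text
t: 11.92
tool_pos: [504.9, 54.4, 23.8]
tool_rot: [-2.253, -2.189, 0.0]
force: [0.3, -1.6, 0.8]
width: 52.1
grip_force: 0.8
```

Run:
```python
from h import *
b,d=vision.get_image('side');W=heights('side',d,(270,180,400,330))
h=cv2.cvtColor(b,cv2.COLOR_RGB2HSV)[180:330,270:400]
# profile of height along y at mid x
for x in(480,507,535):
    m=abs(W[...,0]-x)<6;P=W[m];P=P[(P[:,1]>120)&(P[:,1]<250)];P=P[np.argsort(P[:,1])]
    print(x,[(int(y),int(z)) for _,y,z in P if 150<y<240][::3])
cv2.imwrite('pics/s6.png',cv2.resize(b[200:310,265:385,::-1],(720,600),interpolation=cv2.INTER_CUBIC))
```

```text
480 [(150, 28), (153, 31), (156, 31), (157, 29), (160, 32), (163, 31), (164, 29), (166, 26), (168, 29), (170, 27), (172, 29), (176, 31), (179, 30), (181, 29), (182, 30), (185, 30), (187, 30), (190, 32), (193, 31), (194, 23), (195, 31), (197, 27), (199, 25), (200, 23), (203, 26), (205, 26), (208, 25), (209, 27), (212, 27), (215, 27), (216, 24), (218, 9), (219, 2), (220, 1), (220, 24), (220, 14), (221, 4), (221, 0), (222, 22), (222, 11), (225, 0)]
507 [(150, 31), (151, 30), (153, 32), (155, 31), (159, 31), (160, 28), (164, 34), (166, 32), (169, 32), (170, 28), (172, 30), (174, 28), (176, 31), (178, 29), (182, 29), (183, 31), (184, 29), (189, 30), (191, 29), (193, 26), (194, 23), (195, 31), (199, 27), (201, 30), (202, 26), (203, 30), (205, 25), (208, 26), (211, 25), (213, 28), (215, 27), (217, 24), (219, 0), (219, 7), (219, 29), (220, 9), (220, 26), (221, 20), (222, 17)]
535 [(150, 32), (152, 31), (153, 30), (156, 36), (157, 29), (158, 30), (161, 29), (166, 31), (167, 33), (168, 29), (172, 31), (174, 32), (175, 31), (179, 29), (181, 28), (182, 31), (185, 29), (187, 29), (189, 27), (190, 27), (192, 25), (194, 24), (197, 29), (198, 25), (202, 26), (203, 23), (204, 25), (207, 24), (209, 27), (211, 25), (214, 26), (216, 12), (217, 25), (218, 14), (218, 26), (218, 1), (219, 7), (219, 23), (220, 8), (220, 13), (223, 1), (226, 3), (227, 0), (229, 2), (232, 0), (235, 0), (237, 0)]
```

View pics/s6.png

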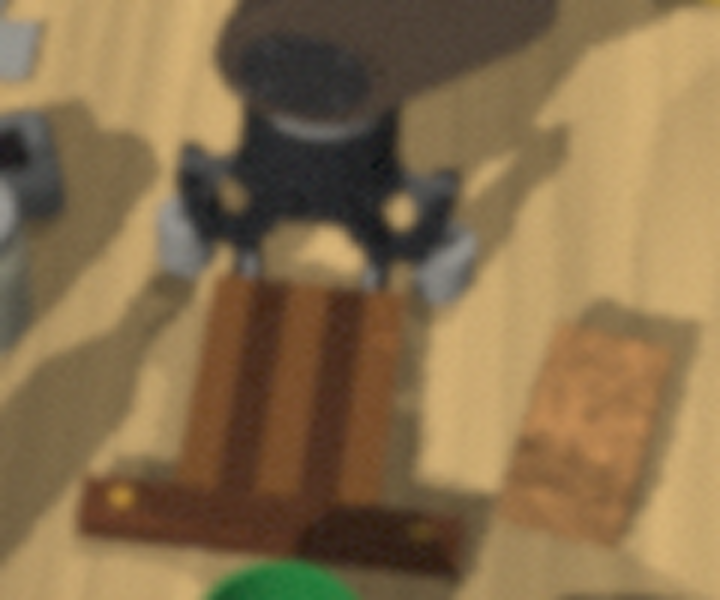

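The side view shows the front end practically on the strip (row 490), centred and past the dogs. I creep until the force rises.

Request:
jog_arm(
  deltas=[
    {"tx": 0, "ty": 0.8, "tz": 0, "rx": 0, "ry": 0, "rz": 0, "grip": 100},
    {"tx": 0, "ty": 1.5, "tz": 0, "rx": 0, "ry": 0, "rz": 0, "grip": 100},
  ],
)

```text
t: 12.13
tool_pos: [504.9, 55.4, 23.8]
tool_rot: [2.252, 2.19, -0.002]
force: [-1.3, -7.2, 0.4]
width: 51.7
grip_force: 3.3
```

Request:
jog_arm(
  deltas=[
    {"tx": 0, "ty": 0.5, "tz": 0, "rx": 0, "ry": 0, "rz": 0, "grip": 100},
    {"tx": 0, "ty": 1, "tz": 0, "rx": 0, "ry": 0, "rz": 0, "grip": 100},
  ],
)

```text
t: 12.3
tool_pos: [504.9, 55.4, 23.9]
tool_rot: [2.251, 2.189, -0.004]
force: [-0.2, -9.2, -0.1]
width: 51.9
grip_force: 5.0
```

Force rises and the TCP has stalled, so the blank is on the stop. I seat it a little more firmly, back off straight, then lift and clear the hand.

Request:
jog_arm(
  deltas=[
    {"tx": 0, "ty": 0.8, "tz": 0, "rx": 0, "ry": 0, "rz": 0, "grip": 100},
    {"tx": 0, "ty": 1.2, "tz": 0, "rx": 0, "ry": 0, "rz": 0, "grip": 100},
    {"tx": 0, "ty": 1.2, "tz": 0, "rx": 0, "ry": 0, "rz": 0, "grip": 100},
  ],
)

```text
t: 12.55
tool_pos: [504.9, 55.5, 23.9]
tool_rot: [2.25, 2.189, -0.007]
force: [-1.8, -14.0, -0.1]
width: 51.7
grip_force: 6.4
```

Request:
jog_arm(
  deltas=[
    {"tx": 0, "ty": -3, "tz": 0, "rx": 0, "ry": 0, "rz": 0, "grip": 100},
    {"tx": -0.3, "ty": -12, "tz": 0, "rx": 0, "ry": 0, "rz": 0, "grip": 100},
    {"tx": -1, "ty": -35, "tz": 0, "rx": 0, "ry": 0, "rz": 0, "grip": 100},
    {"tx": -2, "ty": -60, "tz": 10, "rx": 0, "ry": 0, "rz": 0, "grip": 100},
    {"tx": -2, "ty": -70, "tz": 45, "rx": 0, "ry": 0, "rz": 0, "grip": 100},
    {"tx": -2, "ty": -90, "tz": 80, "rx": 0, "ry": 0, "rz": 0, "grip": 100},
    {"tx": -2, "ty": -110, "tz": 115, "rx": 0, "ry": 0, "rz": 0, "grip": 100},
    {"tx": -2, "ty": -140, "tz": 140, "rx": 0, "ry": 0, "rz": 0, "grip": 100},
    {"tx": -2, "ty": -180, "tz": 145, "rx": 0, "ry": 0, "rz": 0, "grip": 100},
    {"tx": -2, "ty": -220, "tz": 145, "rx": 0, "ry": 0, "rz": 0, "grip": 100},
    {"tx": -2, "ty": -260, "tz": 145, "rx": 0, "ry": 0, "rz": 0, "grip": 100},
    {"tx": -2, "ty": -300, "tz": 145, "rx": 0, "ry": 0, "rz": 0, "grip": 100},
  ],
)

```text
t: 13.55
tool_pos: [502.8, -243.7, 169.4]
tool_rot: [2.252, 2.189, 0.002]
force: [0.8, 0.4, 0.1]
width: 51.6
grip_force: 0.0
```

Run:
```python
from h import *
s=state();print(s['t'],s['tool_pos'],s['force'])
a=blank('top',24,36);b=blank('side')
cv2.imwrite('pics/t7.png',np.hstack([cv2.resize(a[160:260,205:305,::-1],(400,400),interpolation=cv2.INTER_CUBIC),cv2.resize(b[200:320,270:390,::-1],(400,400),interpolation=cv2.INTER_CUBIC)]))
```

```text
13.55 [ 502.8396983  -243.67634305  169.44305442] [0.79127471 0.39434575 0.14822843]
top 824 rect [503.1 117.9] [105.8  95.7] 88.33 own 83.2 0.7
 own x range [ 31.6 134.4] y [-46.6  48.1]
side 973 rect [506.7 118.1] [105.3  96.3] 88.46 own 83.5 -2.9
 own x range [ 33.1 134.6] y [-50.3  44.3]
```

View pics/t7.png

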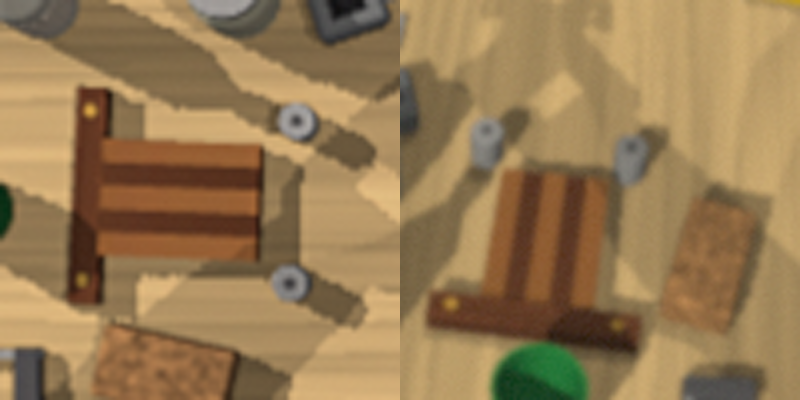

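The blank is flush on the strip (edge at column 105, no gap), centred to about 1 mm and past the dogs at (297,122) and (290,283). The hand is clear and nothing else has moved.

```bash
python3 -c "
from cell import hand_in; print(hand_in())"
```

```text
the job is handed in; nothing more can be done
None
```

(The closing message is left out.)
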